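# Load the coffee pod, shut the hood and click its lock button home

### The job

Make the coffee machine ready to brew: set the green pod upright in the well on top of the machine, swing the hood fully shut over it, then press the orange lock button on the hood until it snaps through and stays down by itself. Do not force the machine: never push harder than 20 N on any part of it, and leave the other things on the counter where they are.

Things in the scene. Friction and masses are not known exactly. Their poses are not given: they have to be found in the camera images.
- green_pod_center (a point): centre of the green coffee pod, a plain rigid cylinder 42 mm across and 44 mm tall, green on top and sides with a silver band and rim, 20 to 45 g, standing upright on the counter (this point 22 mm up). An amber and a brown pod of the same shape stand near it and must be left
- amber_pod_center (a point): centre of the amber pod, same shape as the green one; leave it
- brown_pod_center (a point): centre of the brown pod, same shape as the green one; leave it
- well (a point): middle of the mouth of the round pod well (steel-ringed) in the flat deck, 130 x 130 mm, of the black coffee machine, 160 mm over the counter. Well 47 mm wide, 3 mm chamfer, 20 mm deep: a seated pod's centre is 2 mm above this point. Axes: z up, x from the machine's front (robot side) to its back, y to its left. The machine is 130 mm wide, from 130 mm before the well to 170 mm behind it
- hinge (a point): middle of the hood's hinge axis, 66 mm behind the well's middle (along the machine's x), at deck height. The axis runs along the machine's y. This frame turns with the hood; when shut its axes are those of the well
- hood_tab (a point): middle of the outer face (upper face when shut) of the steel thumb tab on the free edge of the hood; the tab is 50 mm wide, 6 mm thick, its end 14 mm beyond this point. In the hood's frame (hinge) it lies at x = -140 mm, z = +39 mm; when shut, 39 mm above the deck
- hood (a joint): opening angle of the hood, rad: 0 fully shut, 1.9 fully open (leaning back, clear of the well, up to 320 mm over the counter). Hollow champagne cover, 118 mm long, 100 mm wide, its flat outer (top) face 39 mm above the deck when shut. A stiff hinge (0.11 N m friction) keeps it where it is left: push it shut all the way, first from behind by the tab's outer face, then from above
- lock_seat (a point): point on the hood's outer face under the middle of the lock button, at x = -75 mm, z = +39 mm in the hinge frame. The orange button (25 mm across) rises from here, square to the face, on a steel collar (30 mm across) that screws up and down: the collar's rim stands 8 to 20 mm and the top of the released button 16 to 28 mm off the face; this is not measured: find the top by touch
- lock (a joint): how far the orange lock button is pressed in, m: 0 released, 0.007 fully down. It has a snap: pushing back 2 N at first, it peaks at about 10 N near 2 mm, falls to nothing at about 5.4 mm; from there it pulls itself down to a firm stop at 7 mm and stays. Let go earlier it springs back up. On the stop the force climbs steeply: stop pushing once it has snapped
- cup: white cup 60 mm across, 50 mm tall, on the machine's drip tray under the spout (origin under its middle); leave it
- mug: blue mug 80 mm across, 90 mm tall (origin under its middle); leave it
- sugar: white sugar jar 76 mm across, 110 mm tall (origin under its middle); leave it
- tumbler: glass tumbler 70 mm across, 100 mm tall (origin under its middle); leave it
- spoon: steel spoon lying flat (origin along its handle); leave it
Things that resemble listed ones, but are neither listed nor needed, are in the scene too. Several things look just like the part that bears green_pod_center: the one meant starts farthest to the robot's left.

How it is judged:
By the outcome, as a careful person would: the job done as asked, in the order asked, and still so for the second after the job is handed in, with the robot touching nothing.
It also fails if it takes over 72 s, if anything falls off the work surface, if the arm or the gripper's body presses on something with over 40 N, if the wrist force passes 120 N, or if a joint passes its speed limit or range.

### The arm

A 6-joint arm with a two-finger parallel gripper is mounted at the origin on the work surface. World frame = base frame: x ahead of the robot, y to its left, z up, the work surface at z = 0. Lengths are in m, angles in rad, forces in N, time in s.
With the tool pointing down it reaches from about 0.3 to 0.875 m from the base axis. Payload 6.4 kg.
Tool frame: the origin (TCP) lies on the centre line of the jaws, within the pads' length; the fingertips stand 11 mm ahead of it and the grasp point (between the pads) lies 8 mm behind it; x points along the fingers, y is the direction in which the jaws open and shut, and the axes are right-handed (so a half turn about x gives the same grasp; the last joint's range is limited). The gripper opens to 85 mm and grips with 20 to 120 N. Pads are 22 mm wide; open, the fingers measure 114 mm over their backs; the gripper's body (76 mm by 85 mm) begins 54 mm behind the grasp point. The pads swing forward as they close: fully open they stand 13 mm farther back than shut.
Start: joints at [-1.535, 0.181, 1.607, -0, 1.354, -0.206], TCP at [0.138, -0.558, 0.242] pointing down, gripper open.
Joint ranges: [-2.99, 2.99], [-0.89, 2.07], [0.3, 2.58], [-1.14, 4.28], [0, 2.63], [-3.12, 3.12]. Speed limits (rad/s): [2.57, 2.57, 3.01, 3.14, 3.14, 3.14].

### API

Orientations are given as a unit quaternion [w, x, y, z].
In Python, from bench import ctrl, camera, hand_in gives the robot as it stands. The module is installed in compiled form; this text tells all that it offers.
- The arm moves only by the tool drive_tool, never from a script. Its argument "increments" is a list of rows, each a list of 7 numbers: the shift along the tool's x, y, z in m, then the turn, a rotation vector about the tool's x, y, z in degrees, then the gripper's target within -1 to 1 (fully open at 1, half-way at 0, shut at -1). In form: [[dx, dy, dz, rx, ry, rz, claw], ...]. A call has 1 to 10 rows; each row shifts and turns the commanded pose from where the row before left it, along the tool's axes as they then stand; what a row does not reach is not made up. A row lasts 1/8 s, in which the tool goes at most 62.5 mm and 10.7 degrees, less where a joint would pass 70% of its speed; a pose out of reach is approached as far as the arm can. A call is refused whole if a number of a shift passes 0.0625 or a number of a turn 10.7, either way. A call with a gripper value outside its range is refused whole. The fingers move at their own pace and stop on an object; the grip force is fixed at half the most. Time passes only in rows, so rows that do not move let the fingers close. It gives the time, the measured TCP pose, the force and the opening at its end, in the units of the state.
- ctrl.get_obs(): the state, without advancing time (a new reading comes with each control period).
- camera(name): name is "side" or "top"; returns a dict with "img" (420x560x3 uint8, red, green, blue), "depth" (420x560 float32, m along the optical axis (not along the pixel's ray), 0 where there is no reading), "fx", "fy", "cx", "cy" (pixels), "k1" (the pictures are not rectified: a ray, as slopes to the right and down, at radius r is drawn at 1 + k1 r^2 times it, then the intrinsics apply), "world_from_camera" (4x4, takes a point from camera to world coordinates). Camera axes: x right, y down, z forward; pixel columns grow to the right and rows downward; lengths in m; the calibration is good to about 2 mm. A picture is of the moment at which its call begins.
- hand_in(): hands the job in, once; it reports no verdict.
The state is a dict: "time_s": time; "q": joint angles; "dq": joint speeds; "joint_efforts": joint torques, N m; "eef_pos": TCP position; "eef_rot": TCP orientation; "wrist_force": force on the tool from outside, world axes, zero at the start; "torque": the same for the moment, N m; "opening": opening from 0.0 (shut) to 1.0 (fully open).
Only numpy, scipy, OpenCV 4.12 (cv2) and the standard library are available. Lean on these libraries where they do the work, as an engineer would, in place of code of your own. Each camera call takes 0.05 s, during which the arm holds its last target.

## Working session

There is one attempt and no reset: what is moved stays moved. The work goes in short steps, Python scripts to look and compute and a tool call to move; the robot and the scene stay as the last step left them, time stands still between calls to the robot, and variables do not carry over. Pictures are saved under pics/ and viewed, and the job is handed in when it is done.

Besides the shell and the picture viewer there is one more tool, called as a command line: name --pt "numbers of a row" for each row, then --argument value for the rest. drive_tool: Moves the arm, as the interface text tells. Its arguments: {"type":"object","properties":{"increments":{"type":"array","items":{"type":"array","items":{"type":"number"}}}},"required":["increments"]}

```bash
mkdir -p pics
cat > h.py <<'E'
import numpy as np,cv2,pickle
from bench import ctrl,camera,hand_in
def shot(n,tag):
    c=camera(n); cv2.imwrite(f'pics/{tag}.png',c['img'][:,:,::-1]); pickle.dump(c,open(f'pics/{tag}.pkl','wb')); return c
def load(tag): return pickle.load(open(f'pics/{tag}.pkl','rb'))
def ray(c,u,v):
    p=np.array([[(u-c['cx'])/c['fx'],(v-c['cy'])/c['fy']]])
    d=p.copy()
    for _ in range(30): d=p/(1+c['k1']*(d**2).sum(1,keepdims=True))
    T=np.array(c['world_from_camera']); r=T[:3,:3]@np.array([d[0,0],d[0,1],1.]); return T[:3,3],r
def onz(c,u,v,z):
    o,r=ray(c,u,v); return o+r*(z-o[2])/r[2]
def dep(c,u,v):
    o,r=ray(c,u,v); return o+r*c['depth'][int(round(v)),int(round(u))]
def cloud(c):
    h,w=c['depth'].shape; u,v=np.meshgrid(np.arange(w),np.arange(h))
    p=np.stack([(u-c['cx'])/c['fx'],(v-c['cy'])/c['fy']],-1); d=p.copy()
    for _ in range(30): d=p/(1+c['k1']*(d**2).sum(-1,keepdims=True))
    T=np.array(c['world_from_camera']); z=c['depth'][...,None]
    P=np.concatenate([d*z,z],-1)@T[:3,:3].T+T[:3,3]; P[c['depth']==0]=np.nan; return P
def proj(c,p):
    T=np.array(c['world_from_camera']); q=T[:3,:3].T@(np.array(p)-T[:3,3]); s=q[:2]/q[2]; s=s*(1+c['k1']*(s@s)); return s*[c['fx'],c['fy']]+[c['cx'],c['cy']]
E
python3 - <<'E'
from h import *
for n in('top','side'):
    c=shot(n,n+'0'); print(n,c['fx'],c['cx'],c['cy'],c['k1'],np.round(c['world_from_camera'],3).tolist())
o=ctrl.get_obs();print({k:np.round(v,4).tolist() for k,v in o.items()})
E
```

```text
top 383.0744562899417 280.53046851491337 207.71652654766277 -0.023358638067647656 [[-0.015, -0.987, 0.158, 0.358], [-1.0, 0.019, 0.024, -0.028], [-0.027, -0.158, -0.987, 1.398], [0.0, 0.0, 0.0, 1.0]]
side 394.67874489784606 277.5535698460631 211.54129834029928 -0.04831653426539017 [[0.898, -0.284, 0.337, 0.175], [-0.44, -0.599, 0.669, -0.744], [0.012, -0.749, -0.663, 0.874], [0.0, 0.0, 0.0, 1.0]]
{'time_s': 0.1, 'q': [-1.5352, 0.1815, 1.6079, 0.0, 1.3538, -0.2063], 'dq': [-0.0011, -0.002, -0.0028, 0.0005, 0.0002, -0.0004], 'joint_efforts': [0.0, -44.588, -35.2242, -0.0002, 0.0041, -0.0], 'eef_pos': [0.1377, -0.5578, 0.2415], 'eef_rot': [0.0847, 0.702, 0.0859, -0.7019], 'wrist_force': [0.3043, -0.9893, 0.1121], 'torque': [0.0454, 0.0212, -0.0463], 'opening': 0.9998}
```

View pics/top0.png

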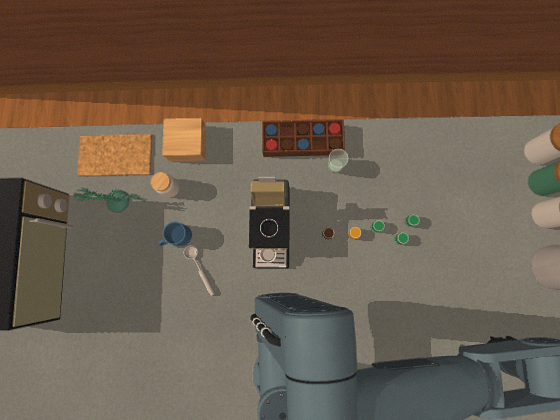

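View pics/side0.png

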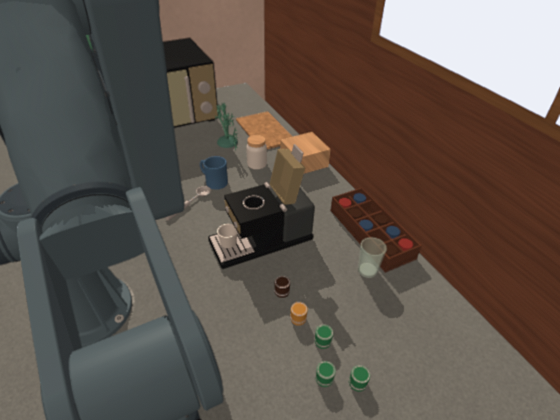

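The top view shows three green pods at (379,226), (403,238) and (413,220). Image left is +y, so the one meant is at (379,226). The amber pod is at (355,232), the brown one at (328,233), and the well at (269,228). Next I measure these.

Run:
```python
from h import *
ct,cs=load('top0'),load('side0')
def blob(c,lo,hi,box,tag):
    hsv=cv2.cvtColor(c['img'],cv2.COLOR_RGB2HSV); m=cv2.inRange(hsv,lo,hi)
    n,l,s,ce=cv2.connectedComponentsWithStats(m)
    for i in range(1,n):
        if s[i,4]>25 and box[0]<ce[i][0]<box[2] and box[1]<ce[i][1]<box[3]: print(tag,s[i],ce[i].round(1),'z44',onz(c,*ce[i],.044).round(4))
blob(ct,(50,90,40),(90,255,255),(340,180,450,270),'green top')
blob(cs,(50,90,40),(90,255,255),(290,300,400,420),'green side')
P=cloud(ct)
for u,v in [(379,226),(355,232),(328,233),(403,238),(413,220),(255,240),(285,240),(269,215),(269,190),(269,200),(338,160),(269,228)]: print(u,v,P[v,u].round(4), )
# zooms
def zoom(c,x0,y0,x1,y1,k,n): cv2.imwrite(f'pics/{n}.png',cv2.resize(c['img'][y0:y1,x0:x1,::-1],None,fx=k,fy=k,interpolation=cv2.INTER_CUBIC))
zoom(ct,240,170,440,280,4,'zt'); zoom(cs,200,140,400,290,4,'zs')
```

```text
green top [406 215  13  11  85] [411.9 219.8] z44 [ 0.5234 -0.4596  0.044 ]
green top [372 221  12  11  84] [377.6 225.8] z44 [ 0.5042 -0.3373  0.044 ]
green top [399 233   9  10  67] [402.8 237.6] z44 [ 0.4608 -0.4232  0.044 ]
green side [318 326  13  12 117] [324.  331.4] z44 [ 0.5068 -0.3391  0.044 ]
green side [315 335  16  10  74] [322.2 340.9] z44 [ 0.4901 -0.3589  0.044 ]
green side [319 363  14  13 144] [325.7 369.1] z44 [ 0.4615 -0.4216  0.044 ]
green side [354 367  14  14 146] [360.4 373.6] z44 [ 0.5246 -0.4642  0.044 ]
green side [317 374  16  10  65] [323.7 379.6] z44 [ 0.4452 -0.4404  0.044 ]
green side [351 377  17  11  73] [357.7 383.7] z44 [ 0.5063 -0.4804  0.044 ]
379 226 [ 0.5044 -0.3442  0.0349]
355 232 [ 0.4835 -0.2562  0.0459]
328 233 [ 0.4819 -0.1614  0.0428]
403 238 [ 0.4598 -0.4251  0.0401]
413 220 [ 0.5225 -0.4631  0.0445]
255 240 [0.4526 0.0866 0.1587]
285 240 [ 0.4512 -0.0106  0.1573]
269 215 [0.5332 0.0403 0.1616]
269 190 [0.5917 0.033  0.28  ]
269 200 [0.5822 0.0395 0.1657]
338 160 [ 0.7583 -0.2118  0.0062]
269 228 [0.4933 0.0421 0.1367]
```

View pics/zt.png

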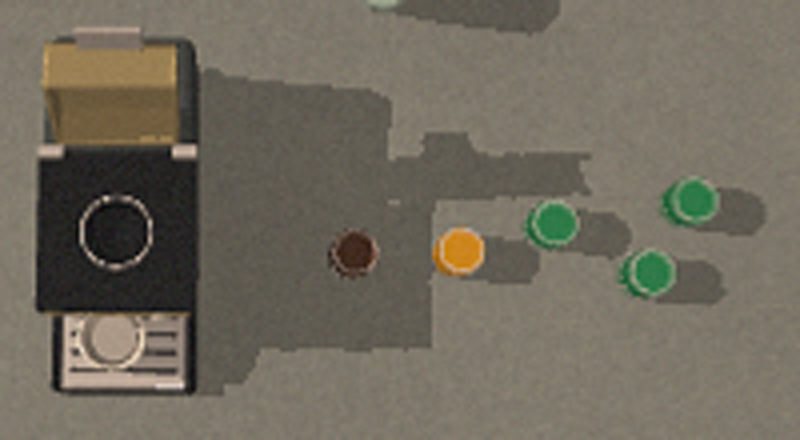

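View pics/zs.png

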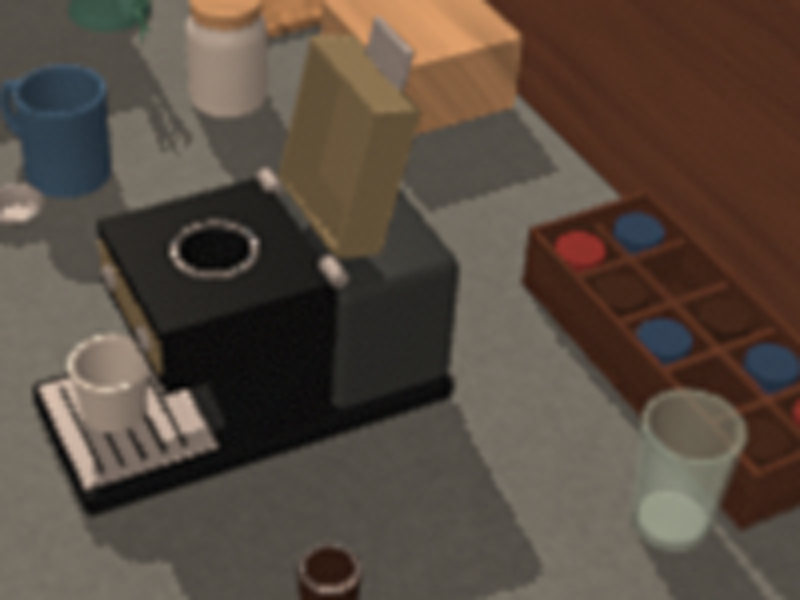

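Run:
```python
from h import *
ct,cs=load('top0'),load('side0')
for c,b,nm,br in((ct,(256,214,283,243),'top',None),(cs,(239,192,268,212),'side',None)):
    x0,y0,x1,y1=b; g=c['img'][y0:y1,x0:x1].max(2).astype(np.uint8)
    k=4; G=cv2.resize(g,None,fx=k,fy=k,interpolation=cv2.INTER_CUBIC)
    m=(G>70).astype(np.uint8)
    cn,_=cv2.findContours(m,cv2.RETR_EXTERNAL,cv2.CHAIN_APPROX_NONE)
    for q in sorted(cn,key=len)[-2:]:
        if len(q)<20: continue
        e=cv2.fitEllipse(q); u=(e[0][0]+.5)/k-.5+x0; v=(e[0][1]+.5)/k-.5+y0
        print(nm,u,v,np.array(e[1])/k,onz(c,u,v,.16).round(4))
# pod tops: rim via bright threshold around
for (u0,v0) in [(378,226),(403,238),(355,232),(328,233)]:
    pass
# machine depth in cloud: deck points
P=cloud(ct); z=P[...,2]; 
m=(np.abs(z-.16)<.006)&(P[...,0]>.40)&(P[...,0]<.56)&(abs(P[...,1]-.04)<.1)
m=cv2.morphologyEx(m.astype(np.uint8),cv2.MORPH_OPEN,np.ones((3,3)))
pts=P[m>0][:,:2].astype(np.float32); print(len(pts),pts.min(0),pts.max(0),np.median(P[m>0][:,2]))
for n,c in(('top',ct),('side',cs)):
    # dark deck black mask
    hsv=cv2.cvtColor(c['img'],cv2.COLOR_RGB2HSV); pass
r=cv2.minAreaRect(pts); print(r)
P2=cloud(cs)
for nm,P in(('top',P),('side',P2)):
  m=(P[...,2]>.19)&(P[...,0]>.5)&(P[...,0]<.70)&(abs(P[...,1]-.04)<.12)
  q=P[m]; print(nm,len(q),q.min(0).round(3),q.max(0).round(3))
# ct rows through deck: brightness
g=ct['img'].max(2)
for v in (218,224,232,238,244): print(v,g[v,244:296].tolist())
```

```text
top 268.5669460296631 227.4829626083374 [17.62312126 17.84955215] [0.4925 0.0422 0.16  ]
side 253.06143856048584 201.8909206390381 [14.43392849 22.48937416] [0.4931 0.0429 0.16  ]
1361 [ 0.4283472  -0.02205623] [0.55803746 0.10651844] 0.15979258555053066
((0.4932732880115509, 0.042752720415592194), (0.12773358821868896, 0.12853577733039856), 89.08641815185547)
top 543 [ 0.567 -0.011  0.19 ] [0.63  0.09  0.306]
side 1077 [ 0.568 -0.014  0.19 ] [0.63  0.092 0.305]
218 [131, 132, 132, 135, 142, 87, 33, 29, 29, 35, 40, 41, 30, 44, 39, 37, 38, 33, 42, 34, 38, 36, 30, 34, 55, 59, 43, 29, 29, 39, 35, 37, 30, 41, 37, 35, 39, 37, 30, 37, 42, 38, 36, 38, 34, 62, 95, 96, 95, 90, 93, 89]
224 [127, 128, 128, 138, 136, 65, 40, 35, 36, 37, 38, 40, 35, 31, 42, 28, 82, 120, 26, 27, 36, 30, 32, 29, 34, 34, 28, 34, 40, 44, 40, 30, 70, 92, 33, 35, 36, 40, 34, 36, 35, 34, 41, 35, 36, 61, 98, 94, 96, 98, 97, 95]
232 [130, 130, 133, 133, 139, 61, 40, 40, 48, 37, 40, 36, 42, 38, 45, 36, 28, 131, 50, 32, 24, 27, 39, 34, 32, 32, 35, 40, 36, 42, 27, 47, 154, 42, 38, 37, 35, 35, 39, 41, 34, 38, 39, 35, 33, 62, 97, 96, 95, 94, 99, 96]
238 [126, 129, 132, 133, 139, 42, 37, 40, 36, 42, 39, 40, 39, 40, 38, 41, 31, 40, 39, 38, 40, 39, 37, 26, 39, 31, 28, 33, 36, 44, 40, 36, 39, 38, 38, 38, 38, 42, 37, 39, 33, 42, 39, 33, 42, 50, 98, 94, 98, 92, 92, 96]
244 [128, 125, 126, 133, 115, 39, 39, 30, 36, 42, 34, 37, 41, 40, 39, 40, 39, 42, 37, 40, 37, 34, 39, 41, 39, 39, 37, 45, 42, 36, 43, 41, 33, 37, 41, 40, 37, 40, 41, 36, 42, 37, 39, 38, 34, 72, 100, 95, 98, 94, 92, 89]
```

```bash
cat >> h.py <<'E'
from scipy.spatial.transform import Rotation as R
def tool():
    o=ctrl.get_obs(); q=np.array(o['eef_rot']); return np.array(o['eef_pos']),R.from_quat(q[[1,2,3,0]]).as_matrix(),o
def st():
    p,M,o=tool(); print('t',round(o['time_s'],2),'p',p.round(4),'F',np.round(o['wrist_force'],2),'open',round(float(o['opening']),3)); print(M.round(4).tolist(),np.round(o['q'],3))
def to(target,yaw=None):
    """remaining shift in tool axes for target; yaw: wanted angle of tool y in world"""
    p,M,o=tool(); print('rem tool',(M.T@(np.array(target)-p)).round(4))
    if yaw is not None:
        y=np.array([np.cos(yaw),np.sin(yaw),0]); X=np.array([0,0,-1.]); Md=np.stack([X,y,np.cross(X,y)],1)
        print('rotvec deg tool',np.degrees(R.from_matrix(M.T@Md).as_rotvec()).round(2))
E
python3 - <<'E'
from h import *
st(); to([.5055,-.3395,.1],0); to([.5055,-.3395,.1],np.pi/2); to([.5055,-.3395,.1],np.pi); to([.5055,-.3395,.1],-np.pi/2)
ct=load('top0');cs=load('side0')
# yaw by deck edges subpixel (half level)
g=ct['img'].max(2).astype(float)
for side,(a,b) in {'L':(244,254),'R':(285,295)}.items():
    pts=[]
    for v in range(212,247):
        r=g[v,a:b]; th=80 if side=='L' else 65
        i=[k for k in range(len(r)-1) if (r[k]-th)*(r[k+1]-th)<0]
        if len(i)==1: k=i[0]; u=a+k+(th-r[k])/(r[k+1]-r[k]); pts.append(onz(ct,u,v,.16)[:2])
    pts=np.array(pts); l=cv2.fitLine(pts.astype(np.float32),cv2.DIST_HUBER,0,.001,.001).ravel(); print(side,len(pts),l, np.degrees(np.arctan(l[1]/l[0])))
# hinge pins
for c,ps in((ct,[(252.2,207.6),(285.8,207.6)]),(cs,[(266.7,184.6),(283.2,207.2)])):
    print([onz(c,u,v,.165).round(4).tolist() for u,v in ps])
E
```

```text
t 0.1 p [ 0.1377 -0.5578  0.2415] F [ 0.3  -0.99  0.11] open 1.0
[[-0.0, 0.2395, -0.9709], [0.0016, -0.9709, -0.2395], [-1.0, -0.0015, -0.0003]] [-1.535  0.181  1.608  0.     1.354 -0.206]
rem tool [ 0.1418 -0.1236 -0.4093]
rotvec deg tool [-7.614e+01 -8.000e-02  6.000e-02]
rem tool [ 0.1418 -0.1236 -0.4093]
rotvec deg tool [-1.6614e+02 -1.3000e-01 -1.0000e-02]
rem tool [ 0.1418 -0.1236 -0.4093]
rotvec deg tool [1.0386e+02 7.0000e-02 8.0000e-02]
rem tool [ 0.1418 -0.1236 -0.4093]
rotvec deg tool [ 1.386e+01 -1.000e-02  9.000e-02]
L 35 [ 0.9997562  -0.02207871  0.49402976  0.10658118] -1.2651196
R 35 [ 0.9997608  -0.0218712   0.4820109  -0.02426979] -1.2532271
[[0.5582, 0.0948, 0.165], [0.5561, -0.015, 0.165]]
[[0.5584, 0.0926, 0.165], [0.5566, -0.0187, 0.165]]
```

drive_tool --pt "0 -0.0155 -0.051 0 0 0 1" --pt "0 -0.0155 -0.051 0 0 0 1" --pt "0 -0.0155 -0.051 0 0 0 1" --pt "0 -0.0155 -0.051 0 0 0 1" --pt "0 -0.0155 -0.051 0 0 0 1" --pt "0 -0.0155 -0.051 -9.2 0 0 1" --pt "0 0 0 -9.2 0 0 1" --pt "0 0 0 -9.2 0 0 1" --pt "0.04 0 0 -9.2 0 0 1" --pt "0.04 0 0 -9.2 0 0 1"

```text
time_s: 1.35
eef_pos: [0.4127, -0.3947, 0.1615]
eef_rot: [0.355, 0.612, 0.354, -0.612]
wrist_force: [-0.1, 0.6, -0.1]
opening: 1.0
```

Run:
```python
from h import *
st(); to([.5055,-.3395,.036],-np.pi/6)
```

```text
t 1.35 p [ 0.4127 -0.3947  0.1615] F [-0.12  0.58 -0.08] open 1.0
[[0.0005, 0.8675, -0.4974], [-0.0007, -0.4974, -0.8675], [-1.0, 0.0008, 0.0004]] [-0.971  0.256  1.689  0.     1.195 -0.45 ]
rem tool [ 0.1255  0.053  -0.0941]
rotvec deg tool [ 0.17  0.02 -0.04]
```

drive_tool --pt "0 0.0265 -0.047 0 0 0 1" --pt "0 0.0265 -0.047 0 0 0 1" --pt "0.04 0 0 0 0 0 1" --pt "0.03 0 0 0 0 0 1" --pt "0.02 0 0 0 0 0 1" --pt "0 0 0 0 0 0 1"

```text
time_s: 2.1
eef_pos: [0.5045, -0.3392, 0.0705]
eef_rot: [-0.351, -0.613, -0.354, 0.613]
wrist_force: [0.3, 0.1, 0.6]
opening: 1.001
```

Run:
```python
from h import *
st(); to([.5055,-.3395,.036],-np.pi/6)
c=shot('side','side1'); cv2.imwrite('pics/s1z.png',cv2.resize(c['img'][230:420,230:430,::-1],None,fx=3,fy=3,interpolation=cv2.INTER_CUBIC))
```

```text
t 2.1 p [ 0.5045 -0.3392  0.0705] F [0.26 0.11 0.63] open 1.001
[[-0.0026, 0.8646, -0.5025], [0.0027, -0.5025, -0.8646], [-1.0, -0.0036, -0.001]] [-0.787  0.455  1.633  0.     1.058 -0.26 ]
rem tool [ 0.0345  0.0012 -0.0002]
rotvec deg tool [-0.17 -0.06  0.21]
```

View pics/s1z.png

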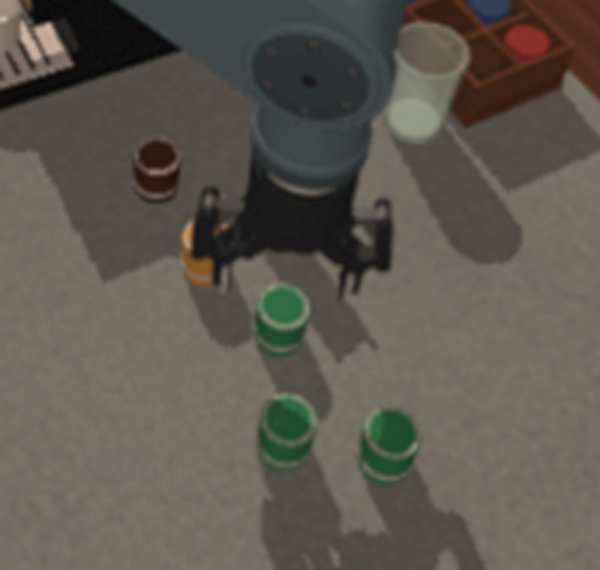

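The open fingers straddle the green pod at zoom (282,315), clear of the amber one at (200,255). Next I descend and close.

drive_tool --pt "0.017 0 0 0 0 0 1" --pt "0.0175 0.001 0 0 0 0 1" --pt "0 0 0 0 0 0 1" --pt "0 0 0 0 0 0 -1" --pt "0 0 0 0 0 0 -1" --pt "0 0 0 0 0 0 -1" --pt "0 0 0 0 0 0 -1" --pt "0 0 0 0 0 0 -1" --pt "0 0 0 0 0 0 -1" --pt "0 0 0 0 0 0 -1"

```text
time_s: 3.4
eef_pos: [0.5071, -0.3412, 0.0388]
eef_rot: [0.353, 0.613, 0.352, -0.613]
wrist_force: [0.0, -0.5, 5.3]
opening: 0.464
```

Run:
```python
from h import *
st(); c=shot('side','side2'); cv2.imwrite('pics/s2z.png',cv2.resize(c['img'][250:420,230:430,::-1],None,fx=3,fy=3,interpolation=cv2.INTER_CUBIC))
```

```text
t 3.4 p [ 0.5071 -0.3412  0.0388] F [ 0.04 -0.52  5.27] open 0.464
[[0.0014, 0.8648, -0.5022], [-0.0014, -0.5022, -0.8648], [-1.0, 0.0019, 0.0005]] [-0.786  0.506  1.636  0.     0.998 -0.26 ]
```

View pics/s2z.png

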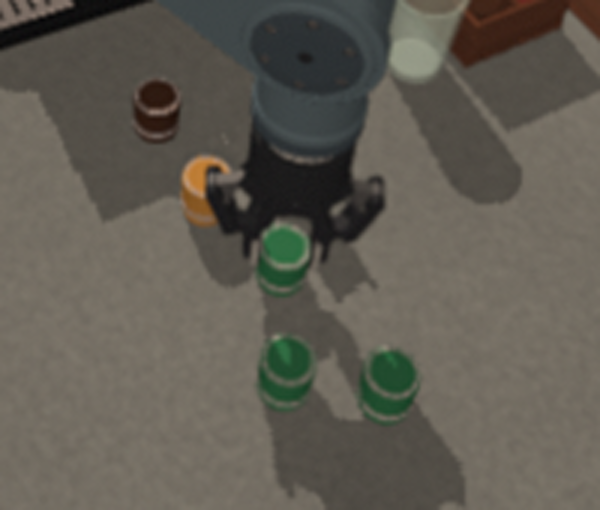

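drive_tool --pt "-0.02 0 0 0 0 0 -1" --pt "-0.05 0 0 0 0 0 -1" --pt "-0.05 0 0 0 0 0 -1" --pt "-0.05 0 0 0 0 0 -1" --pt "-0.05 0 0 0 0 0 -1" --pt "0 0 0 0 0 0 -1"

```text
time_s: 4.2
eef_pos: [0.5083, -0.3422, 0.2645]
eef_rot: [0.356, 0.614, 0.349, -0.612]
wrist_force: [0.2, 0.2, -0.2]
opening: 0.465
```

Run:
```python
from h import *
st(); to([.4928,.0422,.256],-np.radians(91.25))
```

```text
t 4.2 p [ 0.5083 -0.3422  0.2645] F [ 0.21  0.25 -0.24] open 0.465
[[0.0074, 0.8648, -0.502], [-0.0074, -0.502, -0.8648], [-0.9999, 0.0101, 0.0027]] [-0.786  0.239  1.492  0.     1.4   -0.26 ]
rem tool [ 0.0056 -0.2064 -0.3247]
rotvec deg tool [61.12 -0.17 -0.6 ]
```

drive_tool --pt "0 0 0 10.2 0 0 -1" --pt "0 0 0 10.2 0 0 -1" --pt "0 0 0 10.2 0 0 -1" --pt "0 0 0 10.2 0 0 -1" --pt "0 0 0 10.2 0 0 -1" --pt "0 -0.04 0.004 10.1 0 0 -1" --pt "0 -0.06 0.004 0 0 0 -1" --pt "0 -0.06 0.004 0 0 0 -1" --pt "0 -0.06 0.004 0 0 0 -1" --pt "0 -0.06 0.004 0 0 0 -1"

```text
time_s: 5.45
eef_pos: [0.4845, -0.0593, 0.2573]
eef_rot: [0.008, -0.707, 0.008, 0.707]
wrist_force: [1.0, -0.6, -0.7]
opening: 0.463
```

drive_tool --pt "0 -0.05 0.003 0 0 0 -1" --pt "0 -0.03 0 0 0 0 -1" --pt "0 -0.02 0 0 0 0 -1" --pt "0 0 0 0 0 0 -1" --pt "0 0 0 0 0 0 -1"

```text
time_s: 6.08
eef_pos: [0.4844, 0.0383, 0.2574]
eef_rot: [0.008, -0.707, 0.008, 0.707]
wrist_force: [0.8, 0.7, -0.5]
opening: 0.463
```

```bash
python3 - <<'E'
from h import *
st(); to([.4928,.0422,.186],-np.radians(91.25))
for n in('side','top'):
    c=shot(n,n+'3'); 
    u0,v0=(200,120) if n=='side' else (210,150)
    cv2.imwrite(f'pics/{n}3z.png',cv2.resize(c['img'][v0:v0+130,u0:u0+130,::-1],None,fx=4,fy=4,interpolation=cv2.INTER_CUBIC))
E
python3 -c "
import cv2,numpy as np
cv2.imwrite('pics/z3.png',cv2.resize(np.hstack([cv2.imread('pics/side3z.png'),cv2.imread('pics/top3z.png')]),(800,400)))"
```

```text
t 6.08 p [0.4844 0.0383 0.2574] F [ 0.81  0.69 -0.45] open 0.463
[[-0.0009, -0.0217, -0.9998], [-0.0002, -0.9998, 0.0217], [-1.0, 0.0002, 0.0008]] [-0.166 -0.036  1.806 -0.     1.372  1.427]
rem tool [ 0.0714 -0.0041 -0.0084]
rotvec deg tool [ 0.01  0.05 -0.01]
```

View pics/z3.png

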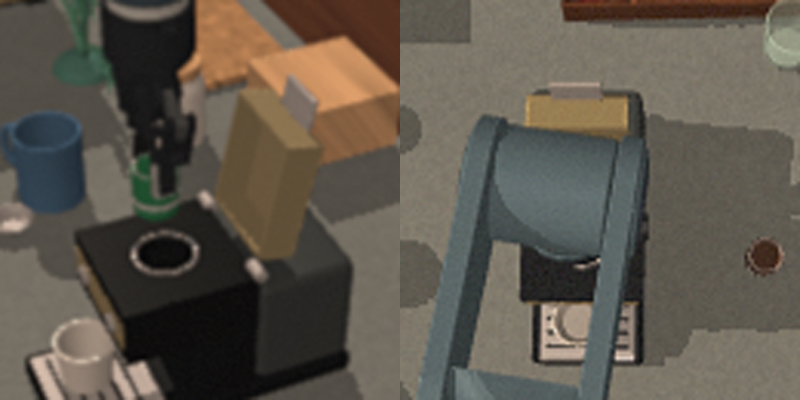

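Run:
```python
from h import *
c=load('side3'); 
cv2.imwrite('pics/s3zz.png',cv2.resize(c['img'][160:200,225:285,::-1],None,fx=12,fy=12,interpolation=cv2.INTER_CUBIC))
p,M,o=tool(); b=p-[0,0,.0388]
print('pred bottom c',proj(c,b),'top',proj(c,b+[0,0,.044]))
P=cloud(c); 
hsv=cv2.cvtColor(c['img'],cv2.COLOR_RGB2HSV); m=cv2.inRange(hsv,(50,90,40),(90,255,255)); m[:, :230]=0;m[:,265:]=0;m[:165]=0;m[200:]=0
v,u=np.nonzero(m); print(len(u),u.min(),u.max(),v.min(),v.max()); q=P[m>0]; print(np.nanmedian(q,0).round(4),np.nanmin(q,0).round(4),np.nanmax(q,0).round(4))
T=np.array(c['world_from_camera']);print(T[:3,0],T[:3,3])
for vv in range(172,194): print(vv,(m[vv]>0).nonzero()[0].tolist())
```

```text
pred bottom c [250.23752535 187.12546525] top [249.67289659 173.85321528]
94 243 257 171 191
[0.4732 0.0251 0.2446] [0.4636 0.0139 0.1618] [0.5187 0.091  0.2918]
[ 0.89785586 -0.44012945  0.01187081] [ 0.17459511 -0.74371123  0.87384895]
172 [245, 246, 247, 248]
173 [245, 246, 247, 248]
174 [245, 246, 247]
175 [245, 246, 247]
176 [247]
177 [243]
178 [243, 244, 245]
179 [243, 244, 245, 246, 247, 248]
180 [244, 245, 246, 247, 248]
181 [244, 245, 246, 247, 248]
182 [244, 245, 246, 247, 248]
183 [244, 245, 246, 247, 248]
184 [245, 246, 247, 248, 249, 254, 255]
185 [246, 247, 248, 249, 250, 251, 252, 253, 254]
186 [251]
187 [257]
188 [255, 256, 257]
189 [245, 246, 247, 248, 251, 252, 253, 254, 255, 256]
190 [246, 247, 248, 249, 250, 251, 252, 253, 254, 255]
191 [248, 249, 250, 251, 252]
192 []
193 []
```

View pics/s3zz.png

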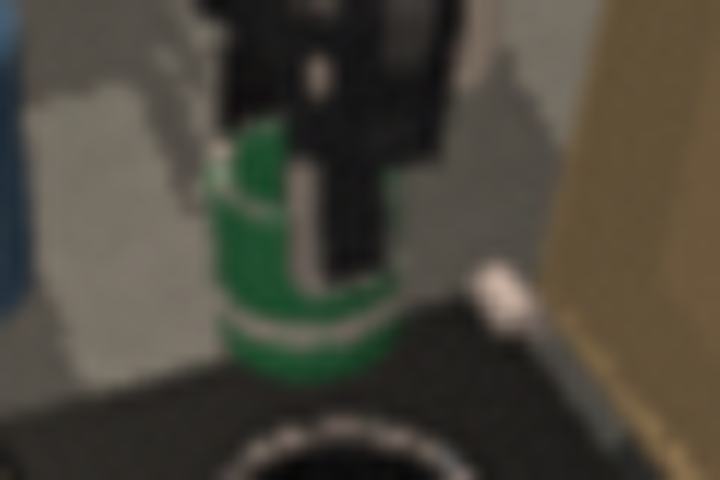

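drive_tool --pt "0 -0.004 -0.0077 0 0 0 -1" --pt "0.03 0 0 0 0 0 -1" --pt "0.015 0 0 0 0 0 -1" --pt "0.007 0 0 0 0 0 -1" --pt "0 0 0 0 0 0 -1" --pt "0 0 0 0 0 0 -1"

```text
time_s: 6.92
eef_pos: [0.4931, 0.0424, 0.2067]
eef_rot: [-0.008, 0.708, -0.008, -0.707]
wrist_force: [0.1, -0.6, 0.6]
opening: 0.465
```

Run:
```python
from h import *
st(); to([.492,.0422,.179],-np.radians(91.25))
c=shot('side','side4'); cv2.imwrite('pics/s4.png',cv2.resize(c['img'][165:225,215:285,::-1],None,fx=10,fy=10,interpolation=cv2.INTER_CUBIC))
```

```text
t 6.92 p [0.4931 0.0424 0.2067] F [ 0.08 -0.59  0.63] open 0.465
[[0.0014, -0.0218, -0.9998], [-0.0002, -0.9998, 0.0218], [-1.0, 0.0002, -0.0014]] [-0.154  0.035  1.842  0.     1.263  1.438]
rem tool [0.0277 0.0002 0.0011]
rotvec deg tool [ 0.   -0.08 -0.01]
```

View pics/s4.png

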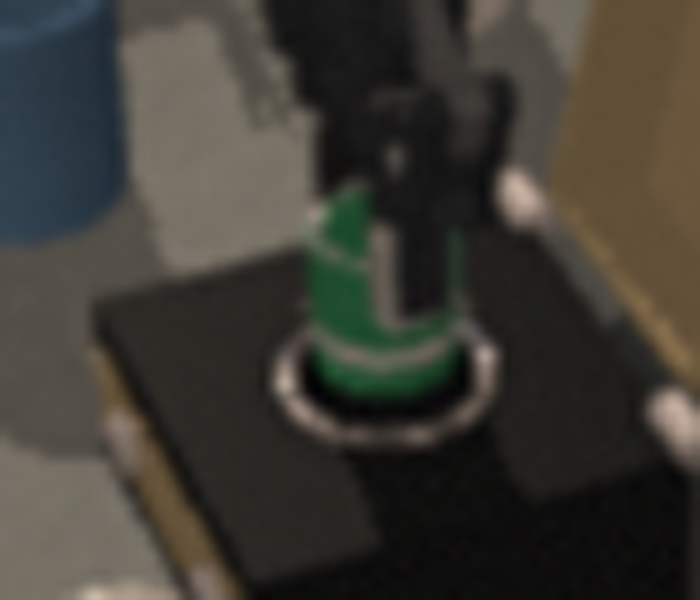

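The pod (centre column about 384 in the zoom) lines up with the ring (about 385). Next I lower it in small steps.

drive_tool --pt "0.006 0 0.0007 0 0 0 -1" --pt "0.004 0 0 0 0 0 -1" --pt "0 0 0 0 0 0 -1"

```text
time_s: 7.35
eef_pos: [0.4914, 0.0426, 0.1952]
eef_rot: [0.008, -0.707, 0.008, 0.707]
wrist_force: [-0.3, 0.5, -0.5]
opening: 0.464
```

drive_tool --pt "0.003 0 0 0 0 0 -1" --pt "0.003 0 0 0 0 0 -1" --pt "0 0 0 0 0 0 -1"

```text
time_s: 7.72
eef_pos: [0.4916, 0.0426, 0.1895]
eef_rot: [0.008, -0.707, 0.008, 0.707]
wrist_force: [-0.5, -0.5, -0.6]
opening: 0.462
```

drive_tool --pt "0.003 0 0 0 0 0 -1" --pt "0.003 0 0 0 0 0 -1" --pt "0 0 0 0 0 0 -1"

```text
time_s: 8.1
eef_pos: [0.4916, 0.0426, 0.1834]
eef_rot: [0.008, -0.707, 0.008, 0.707]
wrist_force: [0.4, -0.7, 0.2]
opening: 0.464
```

drive_tool --pt "0.002 0 0 0 0 0 -1" --pt "0 0 0 0 0 0 -1"

```text
time_s: 8.35
eef_pos: [0.4917, 0.0426, 0.1817]
eef_rot: [0.008, -0.707, 0.008, 0.707]
wrist_force: [-0.7, 0.2, 0.2]
opening: 0.468
```

drive_tool --pt "0.001 0 0 0 0 0 -1" --pt "0 0 0 0 0 0 -1"

```text
time_s: 8.6
eef_pos: [0.4918, 0.0425, 0.1807]
eef_rot: [0.008, -0.707, 0.008, 0.707]
wrist_force: [1.0, -0.7, -0.1]
opening: 0.467
```

drive_tool --pt "0.001 0 0 0 0 0 -1" --pt "0 0 0 0 0 0 -1"

```text
time_s: 8.85
eef_pos: [0.4917, 0.0426, 0.1797]
eef_rot: [0.008, -0.707, 0.008, 0.707]
wrist_force: [0.3, 0.7, -0.1]
opening: 0.466
```

drive_tool --pt "0 0 0 0 0 0 0.0" --pt "0 0 0 0 0 0 0.3" --pt "0 0 0 0 0 0 0.6" --pt "0 0 0 0 0 0 0.6" --pt "-0.015 0 0 0 0 0 0.6" --pt "-0.04 0 0 0 0 0 0.6" --pt "-0.06 0 0 0 0 0 0.6" --pt "-0.06 0 0 0 0 0 0" --pt "-0.03 0 0 0 0 0 -1" --pt "0 0 0 0 0 0 -1"

```text
time_s: 10.1
eef_pos: [0.4929, 0.0424, 0.3891]
eef_rot: [-0.007, 0.71, -0.008, -0.705]
wrist_force: [0.2, 0.1, -0.2]
opening: 0.16
```

Run:
```python
from h import *
st()
c=shot('side','side5'); cv2.imwrite('pics/s5.png',cv2.resize(c['img'][125:225,200:320,::-1],None,fx=6,fy=6,interpolation=cv2.INTER_CUBIC))
# tab from initial & now depth
P=cloud(c); 
hsv=cv2.cvtColor(c['img'],cv2.COLOR_RGB2HSV)
for u,v in [(295,157),(297,155),(288,190),(253,195),(253,191)]: print(u,v,P[v,u].round(4))
```

```text
t 10.1 p [0.4929 0.0424 0.3891] F [ 0.22  0.07 -0.24] open 0.16
[[0.0072, -0.0216, -0.9997], [-0.0011, -0.9998, 0.0216], [-1.0, 0.0009, -0.0072]] [-0.155 -0.093  1.6    0.     1.627  1.438]
295 157 [0.6179 0.0373 0.2781]
297 155 [0.6204 0.0315 0.2873]
288 190 [ 0.5751 -0.0086  0.2117]
253 195 [0.4935 0.0424 0.1851]
253 191 [0.5001 0.0574 0.1862]
```

View pics/s5.png

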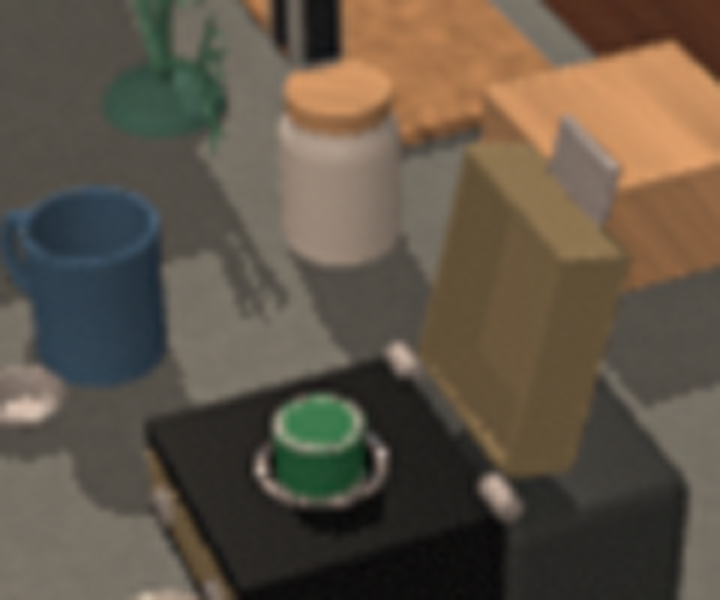

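The pod is seated upright, with its top at z≈0.185 (0.184 expected). The depth readings put the hood at about 1.78 rad. I'll go over it with the fingers closed and come down behind the tab.

drive_tool --pt "0 0 -0.035 0 0 0 -1" --pt "0 0.001 -0.045 0 0 0 -1" --pt "0 0 -0.045 0 0 0 -1" --pt "0 0 -0.04 0 0 0 -1" --pt "0 0 -0.012 0 0 0 -1" --pt "0 0 0 0 0 0 -1" --pt "0.02 0 0 0 0 0 -1"

```text
time_s: 11.02
eef_pos: [0.6686, 0.0378, 0.3661]
eef_rot: [-0.007, 0.708, -0.008, -0.706]
wrist_force: [-0.4, 0.7, 1.0]
opening: -0.001
```

Run:
```python
from h import *
st(); to([.67,.0385,.286],-np.radians(91.25))
c=shot('side','side6'); cv2.imwrite('pics/s6.png',cv2.resize(c['img'][65:225,200:360,::-1],None,fx=4,fy=4,interpolation=cv2.INTER_CUBIC)[:600])
```

```text
t 11.03 p [0.6686 0.0378 0.3661] F [-0.37  0.71  0.97] open -0.001
[[0.0033, -0.0216, -0.9998], [-0.0004, -0.9998, 0.0216], [-1.0, 0.0004, -0.0033]] [-0.12   0.324  1.187 -0.     1.627  1.472]
rem tool [ 0.0801 -0.0008 -0.0011]
rotvec deg tool [ 0.01 -0.19 -0.02]
```

View pics/s6.png

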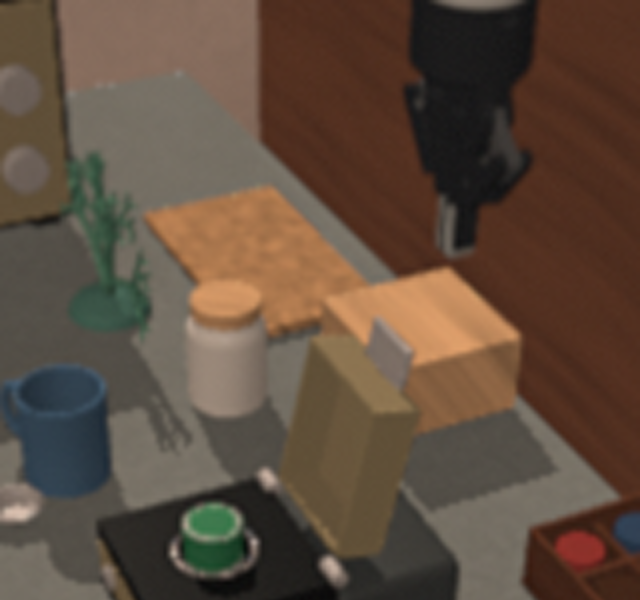

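Run:
```python
import numpy as np
pr=None
for th in [1.78,1.6,1.45,1.3,1.15,1.0,.85,.7,.55,.4,.3,.2,.1,.05,0]:
    s,c=np.sin(th),np.cos(th); x=.5585-.14*c+.039*s+.011; z=.16+.14*s+.039*c+.011
    print(th,round(x,4),round(z,4), None if pr is None else (round((pr[1]-z)*1e3,1),round((pr[0]-x)*1e3,1))); pr=(x,z)
```

```text
1.78 0.6367 0.2998 None
1.6 0.6126 0.3098 (np.float64(-10.0), np.float64(24.2))
1.45 0.5913 0.3147 (np.float64(-4.9), np.float64(21.2))
1.3 0.5696 0.3163 (np.float64(-1.7), np.float64(21.7))
1.15 0.5479 0.3147 (np.float64(1.6), np.float64(21.7))
1.0 0.5267 0.3099 (np.float64(4.8), np.float64(21.2))
0.85 0.5064 0.3019 (np.float64(8.0), np.float64(20.3))
0.7 0.4875 0.291 (np.float64(10.9), np.float64(18.9))
0.55 0.4705 0.2774 (np.float64(13.6), np.float64(17.0))
0.4 0.4557 0.2614 (np.float64(16.0), np.float64(14.8))
0.3 0.4473 0.2496 (np.float64(11.8), np.float64(8.5))
0.2 0.44 0.237 (np.float64(12.6), np.float64(7.2))
0.1 0.4341 0.2238 (np.float64(13.3), np.float64(5.9))
0.05 0.4316 0.2169 (np.float64(6.8), np.float64(2.5))
0 0.4295 0.21 (np.float64(6.9), np.float64(2.1))
```

drive_tool --pt "0.04 0 0 0 0 0 -1" --pt "0.03 0 0 0 0 0 -1" --pt "0.01 0 0 0 0 0 -1" --pt "0 0 0 0 0 0 -1"

```text
time_s: 11.58
eef_pos: [0.6681, 0.0378, 0.2845]
eef_rot: [0.008, -0.707, 0.008, 0.707]
wrist_force: [0.8, -0.0, 1.0]
opening: 0.002
```

drive_tool --pt "0 0 0.01 0 0 0 -1" --pt "0 0 0.01 0 0 0 -1" --pt "0 0 0.008 0 0 0 -1" --pt "0 0 0.008 0 0 0 -1"

```text
time_s: 12.08
eef_pos: [0.6328, 0.0384, 0.2858]
eef_rot: [-0.008, 0.708, -0.008, -0.706]
wrist_force: [1.6, 0.2, 1.8]
opening: 0.0
```

drive_tool --pt "-0.006 0 0.01 0 0 0 -1" --pt "-0.006 0 0.01 0 0 0 -1" --pt "0 0 0 0 0 0 -1"

```text
time_s: 12.45
eef_pos: [0.6123, 0.039, 0.2978]
eef_rot: [-0.008, 0.707, -0.008, -0.707]
wrist_force: [0.3, 0.3, -0.0]
opening: -0.004
```

Run:
```python
from h import *
st()
c=shot('side','side7'); cv2.imwrite('pics/s7.png',cv2.resize(c['img'][65:225,200:360,::-1],None,fx=4,fy=4,interpolation=cv2.INTER_CUBIC)[:600])
```

```text
t 12.45 p [0.6123 0.039  0.2978] F [ 0.35  0.34 -0.04] open -0.004
[[0.0009, -0.0217, -0.9998], [-0.0001, -0.9998, 0.0217], [-1.0, 0.0001, -0.0009]] [-0.13   0.226  1.442 -0.     1.473  1.463]
```

View pics/s7.png

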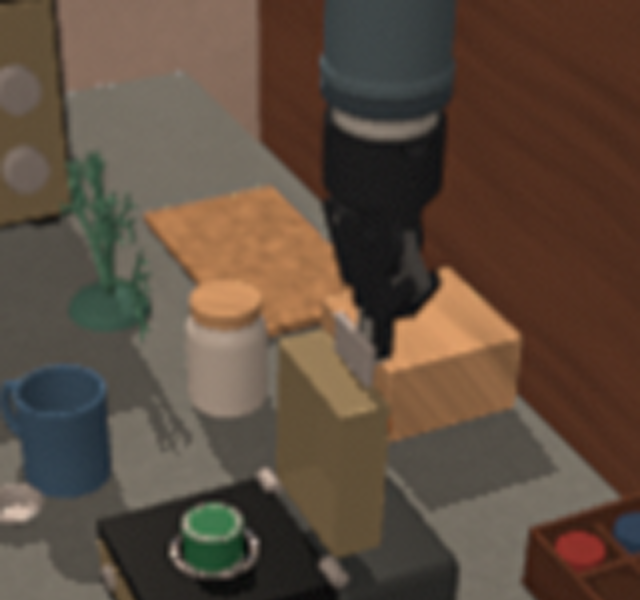

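drive_tool --pt "-0.006 0 0.0105 0 0 0 -1" --pt "-0.006 0 0.0105 0 0 0 -1" --pt "-0.003 0 0.011 0 0 0 -1" --pt "-0.002 0 0.011 0 0 0 -1" --pt "0 0 0.011 0 0 0 -1" --pt "0 0 0.011 0 0 0 -1" --pt "0.002 0 0.0105 0 0 0 -1" --pt "0.003 0 0.0105 0 0 0 -1"

```text
time_s: 13.5
eef_pos: [0.5261, 0.0408, 0.3088]
eef_rot: [-0.008, 0.707, -0.008, -0.707]
wrist_force: [0.4, -0.5, 1.1]
opening: 0.001
```

Run:
```python
from h import *
st()
c=shot('side','side8'); cv2.imwrite('pics/s8.png',cv2.resize(c['img'][65:225,200:360,::-1],None,fx=4,fy=4,interpolation=cv2.INTER_CUBIC)[:600])
```

```text
t 13.5 p [0.5261 0.0408 0.3088] F [ 0.41 -0.46  1.05] open 0.001
[[0.0002, -0.0218, -0.9998], [-0.0, -0.9998, 0.0218], [-1.0, 0.0, -0.0002]] [-0.148  0.024  1.644 -0.     1.474  1.445]
```

View pics/s8.png

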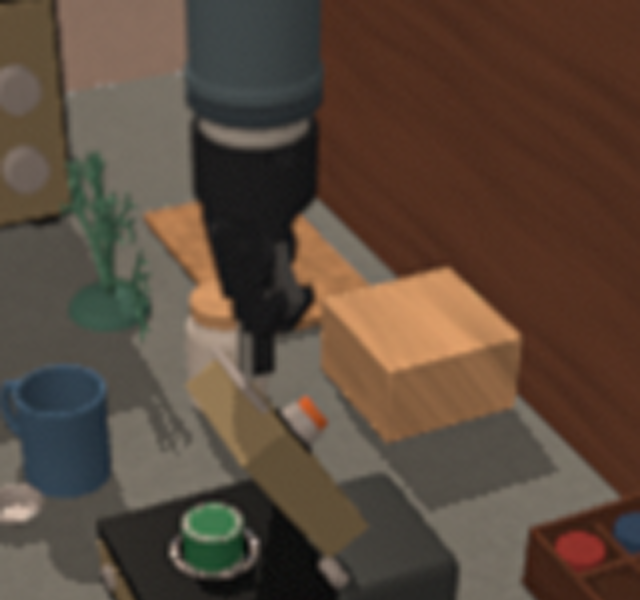

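drive_tool --pt "0.004 0 0.01 0 0 0 -1" --pt "0.004 0 0.01 0 0 0 -1" --pt "0.0055 0 0.0095 0 0 0 -1" --pt "0.0055 0 0.0095 0 0 0 -1" --pt "0.007 0 0.0085 0 0 0 -1" --pt "0.007 0 0.0085 0 0 0 -1" --pt "0.008 0 0.0075 0 0 0 -1" --pt "0.008 0 0.0075 0 0 0 -1"

```text
time_s: 14.55
eef_pos: [0.4553, 0.0423, 0.2592]
eef_rot: [0.008, -0.707, 0.008, 0.707]
wrist_force: [0.4, 0.2, -0.4]
opening: 0.002
```

drive_tool --pt "0.006 0 0.0045 0 0 0 -1" --pt "0.006 0 0.004 0 0 0 -1" --pt "0.006 0 0.0035 0 0 0 -1" --pt "0.006 0 0.0035 0 0 0 -1" --pt "0.005 0 0.0025 0 0 0 -1" --pt "0 0 0 0 0 0 -1"

```text
time_s: 15.3
eef_pos: [0.4374, 0.0428, 0.2303]
eef_rot: [0.008, -0.707, 0.008, 0.707]
wrist_force: [-0.4, -0.3, -0.2]
opening: -0.002
```

Run:
```python
from h import *
st()
c=shot('side','side9'); cv2.imwrite('pics/s9.png',cv2.resize(c['img'][105:255,180:340,::-1],None,fx=4,fy=4,interpolation=cv2.INTER_CUBIC)[:600])
```

```text
t 15.3 p [0.4374 0.0428 0.2303] F [-0.37 -0.29 -0.2 ] open -0.002
[[-0.0008, -0.0217, -0.9998], [0.0001, -0.9998, 0.0217], [-1.0, -0.0001, 0.0008]] [-0.174 -0.123  1.943 -0.     1.322  1.419]
```

View pics/s9.png

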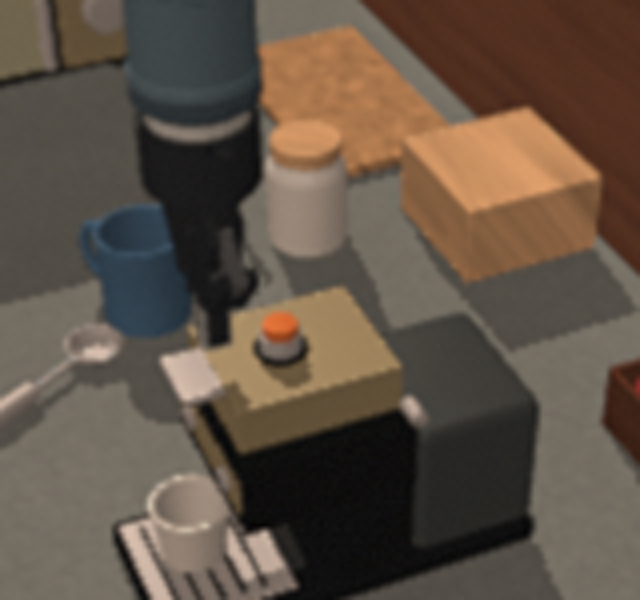

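drive_tool --pt "0.004 0 0.0015 0 0 0 -1" --pt "0.004 0 0.0015 0 0 0 -1" --pt "0.004 0 0.001 0 0 0 -1" --pt "0 0 0 0 0 0 -1"

```text
time_s: 15.85
eef_pos: [0.4335, 0.0428, 0.2183]
eef_rot: [0.008, -0.707, 0.008, 0.707]
wrist_force: [0.7, 0.1, -0.6]
opening: 0.0
```

drive_tool --pt "0.003 0 0 0 0 0 -1" --pt "0.002 0 0 0 0 0 -1" --pt "0 0 0 0 0 0 -1"

```text
time_s: 16.23
eef_pos: [0.4337, 0.0428, 0.2136]
eef_rot: [0.008, -0.707, 0.008, 0.707]
wrist_force: [0.1, -0.1, 0.6]
opening: -0.001
```

drive_tool --pt "0.001 0 0 0 0 0 -1" --pt "0 0 0 0 0 0 -1"

```text
time_s: 16.48
eef_pos: [0.4338, 0.0428, 0.2128]
eef_rot: [0.008, -0.707, 0.008, 0.707]
wrist_force: [0.4, 0.0, 0.6]
opening: 0.002
```

drive_tool --pt "0.001 0 0 0 0 0 -1" --pt "0 0 0 0 0 0 -1"

```text
time_s: 16.73
eef_pos: [0.4338, 0.0428, 0.2117]
eef_rot: [0.008, -0.707, 0.008, 0.707]
wrist_force: [0.9, -0.2, 0.3]
opening: -0.001
```

drive_tool --pt "0.001 0 0 0 0 0 -1" --pt "0 0 0 0 0 0 -1"

```text
time_s: 16.98
eef_pos: [0.4337, 0.0428, 0.2107]
eef_rot: [0.008, -0.707, 0.008, 0.707]
wrist_force: [-0.6, 0.2, -0.7]
opening: -0.0
```

drive_tool --pt "0.001 0 0 0 0 0 -1" --pt "0 0 0 0 0 0 -1"

```text
time_s: 17.23
eef_pos: [0.4339, 0.0428, 0.21]
eef_rot: [-0.008, 0.707, -0.008, -0.707]
wrist_force: [0.0, -0.2, 2.5]
opening: 0.0
```

drive_tool --pt "0.0006 0 0 0 0 0 -1" --pt "0 0 0 0 0 0 -1"

```text
time_s: 17.48
eef_pos: [0.4339, 0.0428, 0.21]
eef_rot: [-0.008, 0.707, -0.008, -0.707]
wrist_force: [-3.3, 0.2, 6.5]
opening: -0.002
```

drive_tool --pt "0.0006 0 0 0 0 0 -1" --pt "0 0 0 0 0 0 -1"

```text
time_s: 17.73
eef_pos: [0.4339, 0.0428, 0.2099]
eef_rot: [-0.008, 0.707, -0.008, -0.707]
wrist_force: [-4.5, 0.3, 12.3]
opening: -0.002
```

Force climbs steeply at tip z≈0.199, which is the fully shut height. I'll lift off and check the hood and button.

drive_tool --pt "-0.01 0 0 0 0 0 -1" --pt "-0.05 0 0 0 0 0 -1" --pt "-0.02 0 0 0 0 0 -1" --pt "0 0 0.025 0 0 0 -1" --pt "0 0 0 0 0 0 -1"

```text
time_s: 18.35
eef_pos: [0.4083, 0.0435, 0.2889]
eef_rot: [-0.008, 0.707, -0.008, -0.707]
wrist_force: [0.2, -1.1, -0.2]
opening: -0.002
```

Run:
```python
from h import *
st(); 
for n,b in(('side',(220,170,300,220)),('top',(250,200,290,245))):
    c=shot(n,n+'10'); hsv=cv2.cvtColor(c['img'],cv2.COLOR_RGB2HSV); m=cv2.inRange(hsv,(4,150,120),(17,255,255))
    k,l,s,ce=cv2.connectedComponentsWithStats(m)
    for i in range(1,k):
        if s[i,4]>8 and b[0]<ce[i][0]<b[2] and b[1]<ce[i][1]<b[3]: print(n,s[i],ce[i],onz(c,*ce[i],.22).round(4))
    P=cloud(c); q=P[(abs(P[...,1]-.042)<.04)&(P[...,0]>.5)&(P[...,0]<.545)&(P[...,2]>.15)]; print(n,'hood top z at x .5-.545',np.nanmedian(q,0))
    q=P[(abs(P[...,1]-.042)<.02)&(P[...,0]>.41)&(P[...,0]<.43)&(P[...,2]>.15)]; print(n,'tab',np.nanmedian(q,0))
c=load('side10'); cv2.imwrite('pics/s10.png',cv2.resize(c['img'][105:255,180:340,::-1],None,fx=4,fy=4,interpolation=cv2.INTER_CUBIC)[:600])
```

```text
t 18.35 p [0.4083 0.0435 0.2889] F [ 0.19 -1.08 -0.17] open -0.002
[[0.0009, -0.0218, -0.9998], [-0.0001, -0.9998, 0.0218], [-1.0, 0.0001, -0.0009]] [-0.185 -0.252  1.931  0.     1.461  1.408]
side [246 183   8   8  52] [249.53846154 186.13461538] [0.484  0.0413 0.22  ]
side hood top z at x .5-.545 [0.52296263 0.03785883 0.1994369 ]
side tab [0.41977134 0.03594775 0.29201341]
top [266 225   5   3  10] [268.  225.7] [0.4916 0.0405 0.22  ]
top hood top z at x .5-.545 [0.5237346  0.04140292 0.19885428]
top tab [0.42005115 0.0423899  0.63706223]
```

View pics/s10.png

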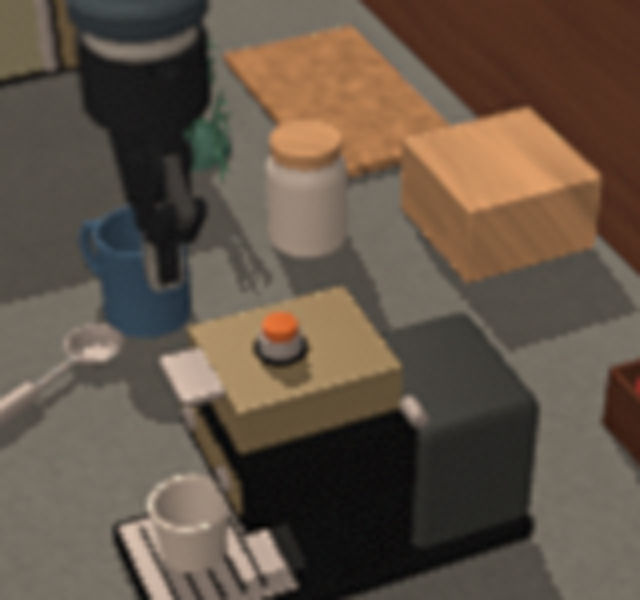

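Hood top is level at z≈0.199, so it is shut. The button sits at about (0.484, 0.042), at zoom (280,328). I'll move above it and feel for the top.

drive_tool --pt "0 0 -0.04 0 0 0 -1" --pt "0 0 -0.035 0 0 0 -1" --pt "0.025 0 0 0 0 0 -1" --pt "0.018 0 0 0 0 0 -1" --pt "0 0 0 0 0 0 -1" --pt "0 0 0 0 0 0 -1"

```text
time_s: 19.2
eef_pos: [0.4844, 0.0416, 0.2461]
eef_rot: [-0.008, 0.707, -0.008, -0.707]
wrist_force: [0.3, -0.6, 0.4]
opening: -0.004
```

drive_tool --pt "0.003 0 0 0 0 0 -1" --pt "0.001 0 0 0 0 0 -1" --pt "0 0 0 0 0 0 -1"

```text
time_s: 19.58
eef_pos: [0.4838, 0.0417, 0.2418]
eef_rot: [-0.008, 0.707, -0.008, -0.707]
wrist_force: [0.1, -0.5, 0.6]
opening: -0.002
```

drive_tool --pt "0.001 0 0 0 0 0 -1" --pt "0.001 0 0 0 0 0 -1" --pt "0 0 0 0 0 0 -1"

```text
time_s: 19.95
eef_pos: [0.4837, 0.0417, 0.2395]
eef_rot: [0.008, -0.707, 0.008, 0.707]
wrist_force: [0.7, -0.2, 0.4]
opening: -0.002
```

drive_tool --pt "0.001 0 0 0 0 0 -1" --pt "0.001 0 0 0 0 0 -1" --pt "0 0 0 0 0 0 -1"

```text
time_s: 20.32
eef_pos: [0.4837, 0.0417, 0.2375]
eef_rot: [0.008, -0.707, 0.008, 0.707]
wrist_force: [0.7, -0.6, 0.3]
opening: 0.001
```

drive_tool --pt "0.001 0 0 0 0 0 -1" --pt "0 0 0 0 0 0 -1"

```text
time_s: 20.58
eef_pos: [0.4837, 0.0417, 0.2365]
eef_rot: [0.008, -0.707, 0.008, 0.707]
wrist_force: [-0.0, -0.4, 0.3]
opening: -0.0
```

drive_tool --pt "0.001 0 0 0 0 0 -1" --pt "0 0 0 0 0 0 -1"

```text
time_s: 20.82
eef_pos: [0.4837, 0.0417, 0.2355]
eef_rot: [0.008, -0.707, 0.008, 0.707]
wrist_force: [0.0, -1.0, -0.1]
opening: -0.0
```

drive_tool --pt "0.001 0 0 0 0 0 -1" --pt "0 0 0 0 0 0 -1"

```text
time_s: 21.08
eef_pos: [0.4837, 0.0417, 0.2345]
eef_rot: [0.008, -0.707, 0.008, 0.707]
wrist_force: [0.1, 0.1, -0.5]
opening: 0.001
```

drive_tool --pt "0.001 0 0 0 0 0 -1" --pt "0 0 0 0 0 0 -1"

```text
time_s: 21.32
eef_pos: [0.4837, 0.0417, 0.2335]
eef_rot: [0.008, -0.707, 0.008, 0.707]
wrist_force: [-0.2, 0.4, 0.8]
opening: -0.001
```

drive_tool --pt "0.001 0 0 0 0 0 -1" --pt "0 0 0 0 0 0 -1"

```text
time_s: 21.58
eef_pos: [0.4839, 0.0417, 0.2331]
eef_rot: [-0.008, 0.707, -0.008, -0.707]
wrist_force: [-1.9, 0.3, 4.6]
opening: 0.0
```

drive_tool --pt "0.001 0 0 0 0 0 -1" --pt "0 0 0 0 0 0 -1"

```text
time_s: 21.82
eef_pos: [0.4839, 0.0417, 0.2324]
eef_rot: [-0.008, 0.707, -0.008, -0.707]
wrist_force: [-4.3, 0.7, 7.5]
opening: 0.001
```

drive_tool --pt "0.001 0 0 0 0 0 -1" --pt "0 0 0 0 0 0 -1"

```text
time_s: 22.08
eef_pos: [0.4838, 0.0417, 0.2315]
eef_rot: [-0.008, 0.707, -0.008, -0.707]
wrist_force: [-5.0, -0.1, 9.6]
opening: 0.001
```

drive_tool --pt "0.001 0 0 0 0 0 -1" --pt "0 0 0 0 0 0 -1"

```text
time_s: 22.32
eef_pos: [0.4838, 0.0417, 0.2303]
eef_rot: [-0.008, 0.707, -0.008, -0.707]
wrist_force: [-2.9, -0.4, 7.2]
opening: -0.001
```

drive_tool --pt "0.001 0 0 0 0 0 -1" --pt "0 0 0 0 0 0 -1"

```text
time_s: 22.58
eef_pos: [0.4837, 0.0417, 0.2286]
eef_rot: [0.008, -0.707, 0.008, 0.707]
wrist_force: [-1.6, 0.4, 2.4]
opening: 0.002
```

drive_tool --pt "0.001 0 0 0 0 0 -1" --pt "0 0 0 0 0 0 -1"

```text
time_s: 22.82
eef_pos: [0.4837, 0.0417, 0.2271]
eef_rot: [0.008, -0.707, 0.008, 0.707]
wrist_force: [-0.1, 0.3, 0.5]
opening: 0.003
```

drive_tool --pt "0.0007 0 0 0 0 0 -1" --pt "0 0 0 0 0 0 -1"

```text
time_s: 23.08
eef_pos: [0.4837, 0.0417, 0.2267]
eef_rot: [0.008, -0.707, 0.008, 0.707]
wrist_force: [-0.3, 0.3, -0.9]
opening: -0.001
```

The force vanished past about 5.4 mm of travel, so the button snapped. I'll back away and verify.

drive_tool --pt "-0.005 0 0 0 0 0 -1" --pt "-0.03 0 0 0 0 0 -1" --pt "-0.06 0 0 0 0 0 -1" --pt "-0.03 0.05 0.01 0 0 0 -1" --pt "0 0.06 0.02 0 0 0 -1" --pt "0 0.06 0.02 0 0 0 -1" --pt "0 0.05 0.02 0 0 0 -1" --pt "0 0.05 0 0 0 0 -1" --pt "0 0 0 0 0 0 -1" --pt "0 0 0 0 0 0 -1"

```text
time_s: 24.32
eef_pos: [0.4084, -0.2249, 0.352]
eef_rot: [-0.008, 0.707, -0.008, -0.707]
wrist_force: [-0.6, 0.3, -0.2]
opening: -0.001
```

Run:
```python
from h import *
st(); im=[]
a=load('side10')
for n,b in(('side',(220,170,300,220)),('top',(250,200,290,245))):
    c=shot(n,n+'11'); hsv=cv2.cvtColor(c['img'],cv2.COLOR_RGB2HSV); m=cv2.inRange(hsv,(4,150,120),(17,255,255))
    k,l,s,ce=cv2.connectedComponentsWithStats(m)
    for i in range(1,k):
        if s[i,4]>8 and b[0]<ce[i][0]<b[2] and b[1]<ce[i][1]<b[3]: print(n,s[i],ce[i]); 
    P=cloud(c); q=P[(abs(P[...,1]-.042)<.04)&(P[...,0]>.5)&(P[...,0]<.545)&(P[...,2]>.15)]; print(n,'hood',np.nanmedian(q,0))
    q=P[(abs(P[...,1]-.042)<.02)&(P[...,0]>.412)&(P[...,0]<.43)&(P[...,2]>.15)]; print(n,'tab',np.nanmedian(q,0))
    q=P[(np.hypot(P[...,1]-.042,P[...,0]-.484)<.009)]; print(n,'button z',np.nanmedian(q[:,2]))
b=load('side11'); f=lambda c:cv2.resize(c['img'][165:205,215:275,::-1],None,fx=6.5,fy=6.5,interpolation=cv2.INTER_CUBIC)
cv2.imwrite('pics/cmp.png',np.hstack([f(a),f(b)]))
# other things unmoved: diff of first vs last top image
t0,t1=load('top0')['img'].astype(int),load('top11')['img'].astype(int)
cv2.imwrite('pics/d.png',np.clip(abs(t0-t1)*2,0,255).astype(np.uint8))
```

```text
t 24.32 p [ 0.4084 -0.2249  0.352 ] F [-0.55  0.35 -0.24] open -0.001
[[0.0, -0.0222, -0.9998], [0.0006, -0.9998, 0.0222], [-1.0, -0.0006, -0.0]] [-0.759 -0.144  1.718  0.     1.568  0.834]
side [246 185   6   6  23] [248.60869565 187.47826087]
side hood [nan nan nan]
side tab [0.42307022 0.04145729 0.19863964]
side button z 0.024206609106190435
top [264 225   8   8  46] [267.76086957 228.41304348]
top hood [0.52250988 0.04146268 0.1988083 ]
top tab [0.42089052 0.04222946 0.19864295]
top button z 0.21619175286147763
  return np.nanmean(a, axis, out=out, keepdims=keepdims)
```

View pics/cmp.png

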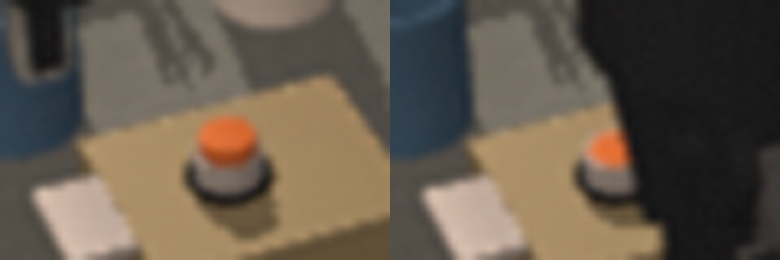

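View pics/top11.png

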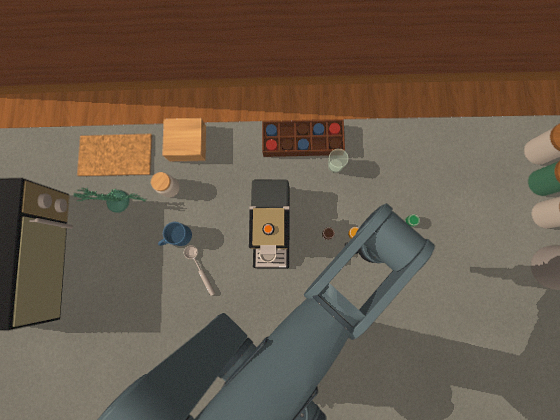

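View pics/side11.png

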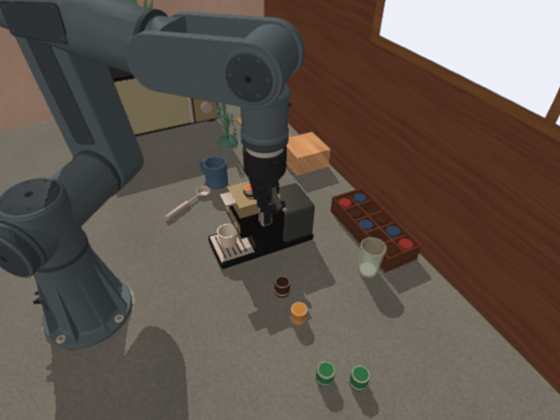

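In the right-hand crop the button sits almost flush with its collar, at z≈0.216. It was about 0.222 when I first touched it. The tab is level at z≈0.199, and the amber (299,313) and brown (282,286) pods are where they started. I'm handing in.

```bash
python3 -c "
from h import *
print(hand_in()); st()"
```

```text
the job is handed in; nothing more can be done
None
the job is handed in; nothing more can be done
```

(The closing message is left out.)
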